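# Clear the gluing press and start its screw

### The job

First carry the two pale green foam offcuts off the top plate of the little gluing press and drop them into the blue scrap bin, leaving the other things on the bench alone. Then take the red crank handle and turn the press screw backward (anticlockwise seen from above) until you feel it drop onto its thread, let it settle down, and turn it forward (clockwise) one full turn from there. Finish while still gripping the red handle, holding the started screw still.

Things in the scene. Friction and masses are not known exactly. Their poses are not given: they have to be found in the camera images.
- press: small gluing press, fixed to the bench: green base 180 x 210 mm, side cheeks, and over it an aluminium bridge plate 180 x 210 mm whose top is 70 mm above the bench. Origin at the bench under its centre, z up; the upright screw stands in a brass threaded boss (outer radius 24 mm, 10 mm proud of the plate) at the centre, x = y = 0.
- boss_axis (a point): point on the upright screw's axis, level with the top of the bridge plate (70 mm above the bench)
- handle (a point): centre of the red crank sleeve, an upright cylinder 20 mm across, 46 mm tall; 137 mm above the bench at lift = 0, rising and sinking with lift. It circles the screw axis at a radius of 45 mm. In the frame of press it stands at the angle 3.04 rad + joint screw about z (from x towards y).
- screw (a joint): turn of the screw, rad, positive = anticlockwise from above = backward. Starts at -2.1 to -0.7, its lug resting on the first thread. Backward it climbs 1.3 mm per rad; past 0 the lug leaves the thread's end and the screw drops 8 mm (lug clear at 0.15); stop at +0.5. Forward from the start it jams, springily, from -2.3. Dropped, it runs forward down the thread to a stop at -10.
- lift (a joint): height of the screw, m, up positive. Before the drop 0.008 + 0.00127 x turn, after it 0.00127 x turn (-0.008 one turn forward). The screw, about 0.6 kg, sinks by its own weight if nothing holds it; a firm grip carries it at the drop: it feels the weight, and must be lowered or loosened to let the screw down. Play up to 1 mm; turning takes about 1 N at the handle; a keeper stops it at +0.0095.
- offcut_a: rigid foam offcut, pale green block 30 x 32 x 46 mm (x, y, z), 20 g, standing on the bridge plate near the boss, in the way of the crank. Origin: centre of its underside; grip along its y (32 mm).
- offcut_b: rigid foam offcut, darker pale green block 32 x 28 x 42 mm (x, y, z), 20 g, standing on the bridge plate near the boss. Origin: centre of its underside; grip along its y (28 mm).
- bin: blue open scrap bin 150 x 150 x 70 mm, walls 4 mm, fixed to the bench; origin centre of its underside
- paint_jar: brown paint jar, radius 19 mm, 48 mm tall, between press and bin; leave alone
- thinner_bottle: clear bottle with blue cap, radius 26 mm, 110 mm tall, beyond the press; leave alone
- wagon: model goods wagon, dark red, 85 x 31 x 41 mm; leave alone
- knife: teal utility knife lying flat, 140 x 28 x 18 mm, beyond the bin; leave alone
- fluid_tin: blue flat tin with black spout, 45 x 65 x 160 mm, left of the press; leave alone
- flat_brush: brush 170 mm long lying flat; leave alone
- sleeve: the red crank sleeve itself, origin at handle. It spins freely on its upright pin, so one grasp from above (any yaw) can be kept all round the circle without turning the hand. The steel crank arm (18 mm wide, 10 mm thick) ends 2 mm below the sleeve: keep the fingertips above it.

How it is judged:
By the outcome, as a careful person would: the job done as asked, in the order asked, and still so for the second after the job is handed in, while the arm keeps its last pose, push and grip.
It also fails if it takes over 72 s, if anything falls off the work surface, if the arm or the gripper's body presses on something with over 40 N, if the wrist force passes 120 N, or if a joint passes its speed limit or range.

### The arm

A 6-joint arm with a two-finger parallel gripper is mounted at the origin on the work surface. World frame = base frame: x ahead of the robot, y to its left, z up, the work surface at z = 0. Lengths are in m, angles in rad, forces in N, time in s.
With the tool pointing down it reaches from about 0.275 to 0.825 m from the base axis. Payload 4.9 kg.
Tool frame: the origin (TCP) lies between the finger pads, 19 mm behind the fingertips; this is the grasp point; z points along the fingers, y is the line along which they close (so a half turn about z gives the same grasp; the last joint's range is limited). The gripper opens to 85 mm and grips with 20 to 120 N. Pads are 22 mm wide; open, the fingers measure 114 mm over their backs; the gripper's body (76 mm by 85 mm) begins 54 mm behind the grasp point. The pads swing forward as they close: fully open they stand 13 mm farther back than shut.
Start: joints at [-1.369, 0.326, -0.193, 1.052, 0, 1.437], TCP at [0.181, -0.519, 0.25] pointing down, gripper open.
Joint ranges: [-2.65, 2.65], [-0.97, 1.79], [-1.3, 1.35], [-1.93, 2.1], [-1.47, 1.37], [-3.14, 3.14]. Speed limits (rad/s): [2.57, 2.57, 3.14, 3.14, 3.14, 3.14].

### API

Orientations are given as a unit quaternion [w, x, y, z].
In Python, from cell import bot gives the robot as it stands. Calls block until the motion is done:
- bot.move_pose(position, orientation): joint-space move of the TCP to a pose.
- bot.move_linear(position, speed=0.15, rotation=None, until_force=None): straight line of the TCP; rotation=None keeps the orientation; speed is the mean speed in m/s. With until_force (N) it stops when the force on the tool has changed by that much, and returns True; else False.
- bot.goto_joints(angles): joint-space move.
- bot.set_gripper(opening, grasp_force=None): opening from 0.0 (shut) to 1.0 (fully open); grasp_force is the grip in N (None keeps the last); returns when the fingers have stopped.
- bot.wait(seconds).
- bot.solve_ik(position, orientation): joint angles nearest the present ones, or None.
- bot.camera(name): name is "side" or "top"; returns the picture (384x512x3 uint8, red, green, blue); there is no depth.
- bot.calibration(name): a dict with "mtx" (3x3 intrinsics, pixels), "k1" (the pictures are not rectified: a ray, as slopes to the right and down, at radius r is drawn at 1 + k1 r^2 times it, then the intrinsics apply), "extrinsics" (4x4, takes a point from world to camera coordinates). Camera axes: x right, y down, z forward; pixel columns grow to the right and rows downward; lengths in m; the calibration is good to about 2 mm. A picture is of the moment at which its call begins. calibration takes no time and is no camera call.
A pose or a line that the arm cannot do raises bot.PlanningError and nothing moves.
- bot.close_job(): hands the job in; it is judged then, once.
Trained networks look in the newest picture that a camera, given by its name, has taken for a name from the list of things; names that differ only in an ending like _2 or _b are one class to them, and where a whole thing is asked for, a point or a joint stands for the part that bears it (a point fixed in the world has none). Each returns a list of dicts, best first, with "confidence" (0 to 1); they miss things now and then, are a little off and sometimes report something else, mostly with a low value. They report only what shows in the picture. A call takes as long as a camera call.
- bot.search_frame(camera, thing): "bbox" ([left, top, width, height] in pixels, round what is visible of it).
Readings, each from a call of its own:
- bot.read_clock(): time.
- bot.read_joint_positions(): joint angles.
- bot.read_joint_vel(): joint speeds.
- bot.read_joint_efforts(): joint torques, N m.
- bot.read_position(): TCP position.
- bot.read_tool_rot(): TCP orientation.
- bot.read_ft_force(): force on the tool from outside, world axes, zero at the start.
- bot.read_moment(): the same for the moment, N m.
- bot.read_gripper_width(): opening from 0.0 (shut) to 1.0 (fully open).
- bot.read_finger_force(): force on a finger pad.
Only numpy, scipy, OpenCV 4.12 (cv2) and the standard library are available. Lean on these libraries where they do the work, as an engineer would, in place of code of your own. Each camera call takes 0.05 s, during which the arm holds its last target. There are 200 camera calls.

## Working session

There is one attempt and no reset: what is moved stays moved. The work goes in short steps, each a Python script; the robot and the scene stay as the last script left them, time stands still between calls to the robot, and variables do not carry over. Pictures are saved under pics/ and viewed, at most 10 in all, crops included, and the job is handed in when it is done.

```bash
ls; mkdir -p pics
python3 - <<'E'
from cell import bot
import cv2,numpy as np
for c in("top","side"):
    im=bot.camera(c); cv2.imwrite(f"pics/{c}0.png",cv2.resize(im[:,:,::-1],(768,576),interpolation=cv2.INTER_CUBIC))
    np.save(f"pics/{c}0.npy",im)
    k=bot.calibration(c);print(c,np.round(k["mtx"],1).tolist(),k["k1"],np.round(k["extrinsics"],3).tolist())
    for t in("offcut_a","offcut_b","press","bin","sleeve","paint_jar","thinner_bottle","fluid_tin","wagon"):
        print(t,[(np.round(d["bbox"],1).tolist(),round(d["confidence"],2)) for d in bot.search_frame(c,t)][:3])
print(bot.read_clock(),bot.read_tool_rot())
E
```

```text
pics
top [[352.8, 0.0, 254.5], [0.0, 352.8, 190.9], [0.0, 0.0, 1.0]] 0.012137619651097345 [[-0.009, -1.0, -0.013, 0.052], [-0.991, 0.01, -0.13, 0.578], [0.13, 0.012, -0.991, 1.107], [0.0, 0.0, 0.0, 1.0]]
offcut_a [([251.5, 211.6, 10.2, 9.0], 0.4)]
offcut_b [([251.5, 211.6, 10.2, 9.0], 0.4)]
press []
bin [([325.8, 175.5, 62.3, 54.9], 0.68)]
sleeve []
paint_jar [([249.8, 211.3, 11.5, 11.7], 0.58), ([300.6, 201.3, 8.4, 10.9], 0.54)]
thinner_bottle [([249.5, 118.8, 11.8, 21.4], 0.59)]
fluid_tin [([119.5, 237.9, 35.6, 16.9], 0.81)]
wagon []
side [[440.9, 0.0, 259.8], [0.0, 440.9, 187.6], [0.0, 0.0, 1.0]] -0.08295209004113657 [[0.902, -0.432, -0.016, -0.509], [-0.271, -0.536, -0.799, 0.261], [0.336, 0.725, -0.6, 1.133], [0.0, 0.0, 0.0, 1.0]]
offcut_a [([249.6, 176.5, 16.4, 19.5], 0.77), ([222.7, 189.3, 13.5, 21.5], 0.59), ([345.9, 230.6, 30.0, 23.3], 0.45)]
offcut_b [([249.6, 176.5, 16.4, 19.5], 0.77), ([222.7, 189.3, 13.5, 21.5], 0.59), ([345.9, 230.6, 30.0, 23.3], 0.45)]
press [([192.1, 162.5, 86.8, 75.1], 0.59)]
bin [([256.7, 244.6, 79.7, 82.2], 0.78)]
sleeve [([216.8, 162.4, 5.3, 16.2], 0.61)]
paint_jar [([256.4, 237.8, 15.3, 20.6], 0.53)]
thinner_bottle [([308.4, 164.1, 17.9, 40.9], 0.97)]
fluid_tin [([345.6, 229.8, 31.0, 22.2], 0.48)]
wagon [([344.4, 230.3, 32.5, 26.3], 0.83)]
1.0 [ 2.35795107e-05  9.85940614e-01  1.67096093e-01 -9.48585149e-06]
```

Run:
```python
import cv2,numpy as np
t=np.load("pics/top0.npy")[130:270,180:360,::-1]; cv2.imwrite("pics/t1.png",cv2.resize(t,None,fx=4.3,fy=4.28,interpolation=cv2.INTER_CUBIC))
t=np.load("pics/side0.npy")[140:280,180:360,::-1]; cv2.imwrite("pics/s1.png",cv2.resize(t,None,fx=4.3,fy=4.28,interpolation=cv2.INTER_CUBIC))
```

```text
(no output)
```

View pics/t1.png

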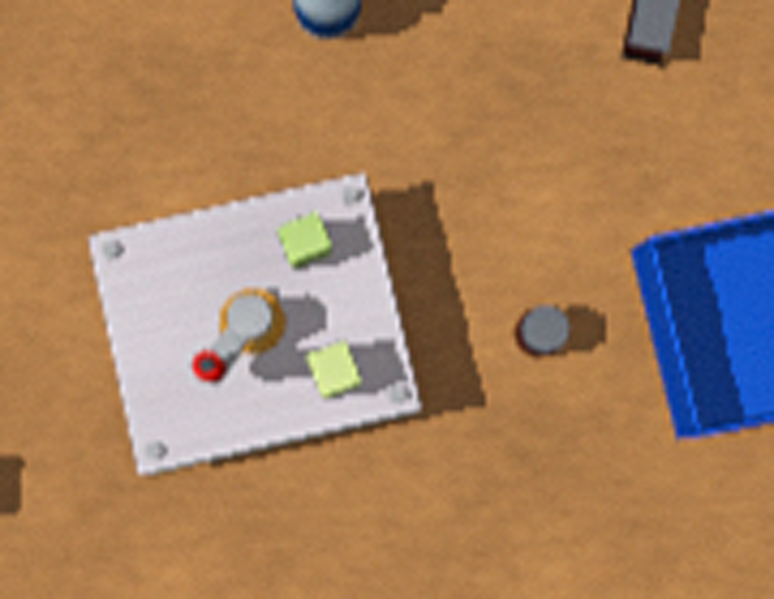

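View pics/s1.png

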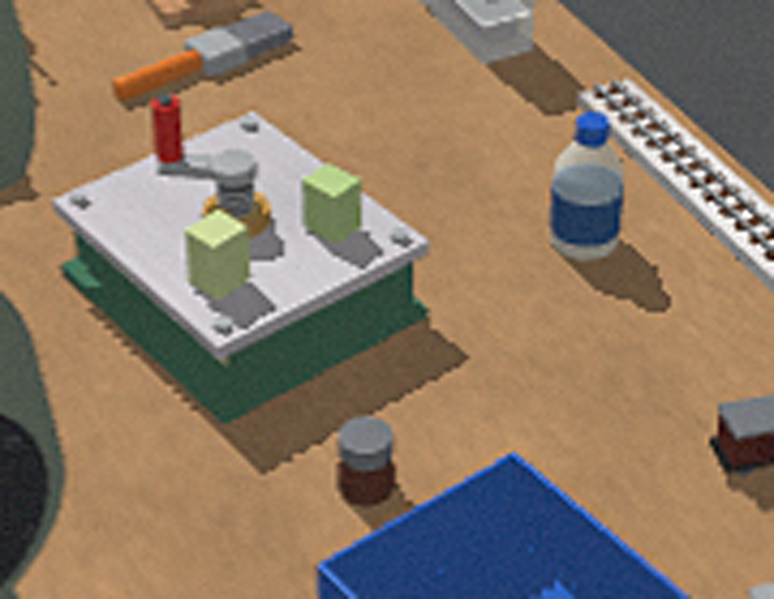

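View pics/top0.png

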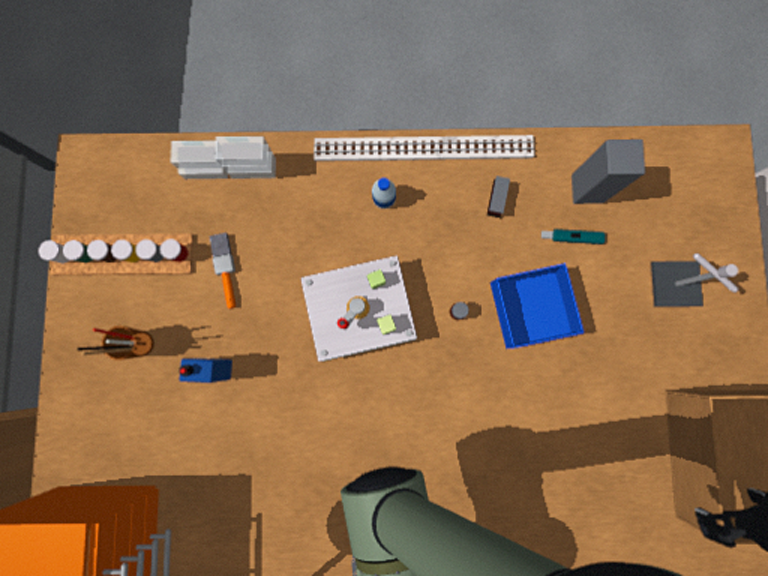

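The top crop shows the plate corners at (90,237), (365,175), (418,408) and (140,473). The boss is near (250,320), the red sleeve at (208,366), and the offcuts at (305,240) and (333,370). In the side crop the sleeve runs from (165,101) to (171,158), with the offcuts at (332,203) and (218,255). Next I triangulate these points.

```bash
cat > h.py <<'E'
from cell import bot
import cv2,numpy as np
from scipy.optimize import least_squares
C={c:bot.calibration(c) for c in("top","side")}
def proj(c,P):
    k=C[c];E=np.array(k["extrinsics"]);p=E[:3,:3]@np.asarray(P)+E[:3,3]
    s=p[:2]/p[2];s=s*(1+k["k1"]*(s@s));M=np.array(k["mtx"]);return s*[M[0,0],M[1,1]]+M[:2,2]
def tri(t,s):
    r=least_squares(lambda P:np.r_[proj("top",P)-t,proj("side",P)-s],[.5,0,.07]);return r.x,np.sqrt(2*r.cost)
def onz(c,uv,z):
    return np.r_[least_squares(lambda q:proj(c,[q[0],q[1],z])-uv,[.5,0]).x,z]
E
python3 - <<'E'
from h import *
np.set_printoptions(precision=4,suppress=True)
T=lambda x,y:np.array([180+x/4.3-.4,130+y/4.28-.4]); S=lambda x,y:np.array([180+x/4.3-.4,140+y/4.28-.4])
tc=[(90,237),(365,175),(418,408),(140,473)];sc=[(250,113),(427,245),(222,352),(55,203)]
P=[]
for a,b in zip(tc,sc):
    p,e=tri(T(*a),S(*b));P.append(p);print("corner",p,e)
P=np.array(P);print("ctr",P.mean(0), "edges",[np.linalg.norm(P[i]-P[i-1]) for i in range(4)])
Z=np.array([onz("top",T(*a),.07) for a in tc]);print("top@.07",Z.mean(0),[np.linalg.norm(Z[i]-Z[i-1]) for i in range(4)])
e=Z[0]-Z[1]+Z[3]-Z[2];print("yaw",np.degrees(np.arctan2(e[1],e[0]))-90)
e=P[0]-P[1]+P[3]-P[2];print("yaw tri",np.degrees(np.arctan2(e[1],e[0]))-90)
print("sleeve top",tri(T(208,364),S(166,100)))
print("screw head",tri(T(250,314),S(237,160)))
ts=np.load("pics/top0.npy");ss=np.load("pics/side0.npy")
def comps(im,lo):
    h=cv2.cvtColor(im,cv2.COLOR_RGB2HSV);m=cv2.inRange(h,(28,60,lo),(48,255,255))
    n,l,st,ce=cv2.connectedComponentsWithStats(m)
    return [(st[i].tolist(),ce[i],cv2.minAreaRect(np.argwhere(l==i)[:,::-1].astype(np.float32)),np.median(im[l==i],0)) for i in range(1,n) if st[i][4]>30]
for r in comps(ts,120):print("T",r)
for lo in(120,185):
    for r in comps(ss,lo):print("S",lo,r[0],r[1],r[3])
# offcut top corners by hand (top L,T,R,B in crops)
for n,t,s in [("far",(303,237),(332,181)),("near",(332,367),(218,231))]:
    print(n,tri(T(*t),S(*s)))
b=bot.search_frame("top","bin");print("bin",b[0]["bbox"])
bb=[(491/1.5,280/1.5),(566/1.5,265/1.5),(582/1.5,332/1.5),(508/1.5,347/1.5)]
B=np.array([onz("top",np.array(q)-.3,.07) for q in bb]);print(B,B.mean(0))
print("jar",onz("top",np.array([306,207]),.048),"bottle",onz("top",np.array([256,122]),.11))
E
```

```text
corner [0.5922 0.2176 0.0696] 1.2635349684296362
corner [0.6375 0.0144 0.0672] 0.9879396899544565
corner [ 0.4661 -0.0226  0.0641] 0.3062040774457535
corner [0.4205 0.1795 0.0663] 0.512640254922041
ctr [0.5291 0.0972 0.0668] edges [np.float64(0.17598915277481358), np.float64(0.20821543986088653), np.float64(0.1753876396801104), np.float64(0.20712205909275472)]
top@.07 [0.5306 0.0967 0.07  ] [np.float64(0.17740975270873938), np.float64(0.20784087640092538), np.float64(0.17634801606174258), np.float64(0.20613789345152794)]
yaw 12.465592242288466
yaw tri 12.64620377571751
sleeve top (array([0.4923, 0.1214, 0.1688]), np.float64(0.7640581562987766))
screw head (array([0.5305, 0.0961, 0.1222]), np.float64(0.40777652285102933))
T ([245, 180, 12, 12, 97], array([250.3196, 185.3093]), ((250.362060546875, 185.1551513671875), (9.099071502685547, 10.584633827209473), 68.19859313964844), array([188., 217., 130.]))
T ([251, 210, 13, 13, 110], array([257.2273, 215.9636]), ((257.25860595703125, 215.8965301513672), (11.14172077178955, 9.841852188110352), 68.19859313964844), array([211. , 227. , 149.5]))
S 120 [251, 178, 13, 19, 161] [256.677  186.8758] [111. 125.  87.]
S 120 [224, 189, 14, 21, 223] [230.4529 198.7399] [120. 130.  92.]
S 185 [251, 178, 12, 8, 52] [256.5 181.5] [185.  211.5 142. ]
S 185 [224, 189, 13, 9, 62] [229.7419 192.8548] [208.  221.5 160. ]
far (array([0.5859, 0.0593, 0.11  ]), np.float64(0.6343757481815189))
near (array([0.4929, 0.0397, 0.1121]), np.float64(0.7066300477735789))
bin [325.8, 175.5, 62.3, 54.9]
[[ 0.5861 -0.1826  0.07  ]
 [ 0.6162 -0.3407  0.07  ]
 [ 0.4756 -0.3659  0.07  ]
 [ 0.4461 -0.2125  0.07  ]] [ 0.531  -0.2754  0.07  ]
jar [ 0.5235 -0.1176  0.048 ] bottle [0.7855 0.0389 0.11  ]
```

The heights check out: plate about 0.067, offcut tops about 0.110 and 0.112, sleeve top 0.169, crank radius 46 mm. The lighter, nearer block is offcut_a. Next I move the offcuts, closing along a direction of about 20° to stay clear of the boss.

```bash
cat >> h.py <<'E'
def down(close):  # tool down, fingers closing along world angle close (deg)
    best=None
    for k in(0,180):
        f=np.radians(close+90+k)/2; q=[0,np.cos(f),np.sin(f),0]
        yield q
def bestq(p,close,ref):
    c=[(np.abs(j-ref).max() if (j:=bot.solve_ik(p,q)) is not None else 99,q) for q in down(close)]
    return min(c,key=lambda x:x[0])[1]
E
python3 - <<'E'
from h import *
j0=np.zeros(6)
try:
  for n,(x,y),cl,drop in [("b",(.586,.059),22,(.545,-.31)),("a",(.493,.0395),17,(.52,-.245))]:
    q=bestq([x,y,.2],cl,np.array(bot.read_joint_positions()))
    j0=bot.solve_ik([x,y,.2],q); print(n,np.round(j0,2))
    bot.move_pose([x,y,.20],q) if n=="b" else bot.move_linear([x,y,.20],.3,q)
    bot.set_gripper(.72,25)
    bot.move_linear([x,y,.100],.15)
    bot.set_gripper(0,25); w=bot.read_gripper_width(); print("w",w*85,bot.read_finger_force(),bot.read_clock())
    bot.move_linear([x,y,.19],.2)
    if bot.read_gripper_width()<.2: print("miss");break
    bot.move_linear([*drop,.19],.3)
    bot.move_linear([*drop,.10],.2)
    bot.set_gripper(.62); bot.move_linear([*drop,.20],.3); print(bot.read_clock())
except bot.PlanningError as e: print("PE",e)
bot.wait(.1)
a=bot.camera("top")[130:270,200:400];b=bot.camera("side")[140:340,180:380]
b=cv2.resize(b,None,fx=2.8,fy=2.8);a=cv2.resize(a,None,fx=1.15,fy=1.15)
bb=np.zeros((560,790,3),np.uint8);bb[:560,:560]=b[:560,:560];bb[:161,560:790]=a[:161,:230]
cv2.imwrite("pics/after.png",bb[:,:,::-1]);print(bot.read_clock(),bot.read_ft_force())
E
```

```text
b [-0.02  0.43 -0.16  0.97  0.    1.16]
w 27.457342368123445 25.23024022579193 5.1333
8.575
a [-0.07  0.27 -0.41  0.89  0.    1.2 ]
w 31.65006659404812 26.77504599094391 11.3333
14.4583
14.6583 [ 0.93990482 -0.46075463 -0.15051765]
```

View pics/after.png

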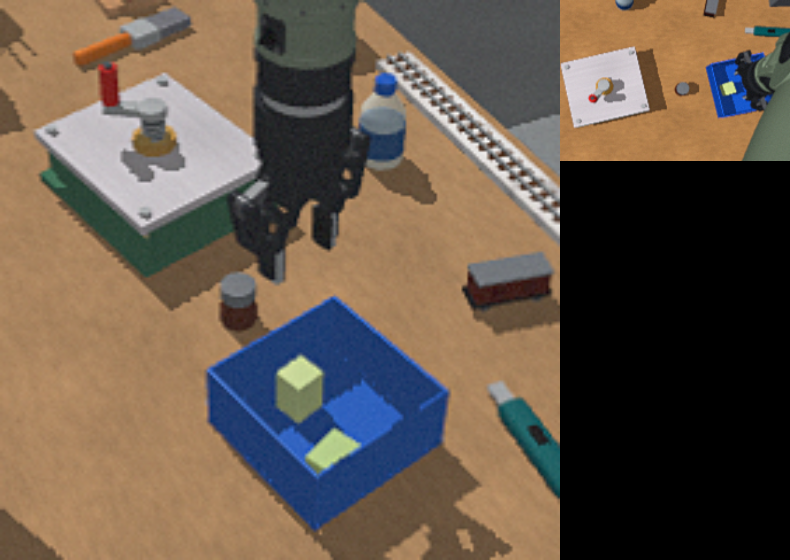

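Both offcuts are in the bin: a is standing at (300,390) and b is lying at (333,450). The plate is clear and the red sleeve is at (108,85), where it was. Next I grip the sleeve and turn it backward.

```bash
cat >> h.py <<'E'
AX=np.array([.5306,.0965]);R=.045;YAW=np.radians(12.5)
def pt(s,z): a=3.04+YAW+s; return [AX[0]+R*np.cos(a),AX[1]+R*np.sin(a),z]
def ang(p): 
    a=np.arctan2(p[1]-AX[1],p[0]-AX[0])-3.04-YAW; return (a+np.pi)%(2*np.pi)-np.pi
def rep(t=""):
    p=np.array(bot.read_position());print(t,round(bot.read_clock(),2),"s",round(ang(p),3),"r",round(np.hypot(*(p[:2]-AX))*1e3,1),"z",round(p[2]*1e3,2),"F",np.round(bot.read_ft_force(),1))
E
python3 - <<'E'
from h import *
np.set_printoptions(suppress=True)
p=[.4927,.1215]
q=bestq([*p,.2],20,np.array(bot.read_joint_positions()))
bot.move_linear([.5,.0,.23],.4,q); bot.move_linear([*p,.225],.35); bot.set_gripper(.6,35)
bot.move_linear([*p,.150],.15,until_force=6); rep("down")
bot.set_gripper(0,35); print("w",bot.read_gripper_width()*85,bot.read_finger_force()); rep("grip")
s0=ang(p);z0=.150
for s in np.arange(s0+.12,-.02,.12):
    bot.move_linear(pt(s,z0+.00127*(s-s0)),.06); rep()
E
```

```text
down 16.79 s -0.7 r 44.9 z 150.5 F [ 0.4  0.1 -0.8]
w 18.353697119285616 34.18858471792191
grip 17.18 s -0.706 r 45.1 z 150.88 F [-0.5 -0.1  6.1]
 17.43 s -0.596 r 45.0 z 151.01 F [-1.9  1.8  4.5]
 17.68 s -0.482 r 45.0 z 151.1 F [-2.   2.9  5.8]
 17.93 s -0.369 r 45.1 z 151.25 F [-3.   4.6  5.9]
 18.18 s -0.248 r 45.2 z 151.42 F [-3.2  4.6  9. ]
 18.43 s -0.121 r 45.5 z 151.54 F [-4.1  3.1  8.5]
```

Run:
```python
from h import *
s0=-.7;z0=.1508
for s in np.arange(-.02,.31,.055):
    bot.move_linear(pt(s,z0+.00127*(min(s,0.05)-s0)),.04); bot.wait(.1); rep(round(s,3))
    if s>.15 and bot.read_ft_force()[2]<-3.5: break
```

```text
-0.02 18.77 s -0.028 r 45.6 z 151.93 F [-3.5  1.7  6.6]
0.035 19.12 s 0.024 r 45.7 z 151.94 F [-4.7  1.8  7.6]
0.09 19.48 s 0.072 r 45.8 z 151.95 F [-3.7  2.7  7.1]
0.145 19.82 s 0.125 r 45.9 z 151.94 F [-5.4  2.9  7.6]
0.2 20.18 s 0.2 r 45.8 z 150.9 F [-2.   0.5 -4.4]
```

Fz swung from +7 to -4.4 N at about 0.2 rad, so the screw has dropped and the grip is carrying it. I go slightly further back and lower it until it rests.

Run:
```python
from h import *
bot.move_linear(pt(.24,.1508),.04); bot.wait(.1); rep("clear")
z=.1508
while z>.139:
    z-=.0015; bot.move_linear(pt(.24,z),.03); bot.wait(.08); rep(round(z,4))
    if bot.read_ft_force()[2]>1: break
```

```text
clear 20.52 s 0.241 r 45.5 z 150.44 F [-2.7 -0.6 -5. ]
0.1493 20.86 s 0.239 r 45.4 z 149.16 F [-3.4 -0.7 -5. ]
0.1478 21.19 s 0.24 r 45.2 z 147.72 F [-3.6 -2.3 -5.4]
0.1463 21.52 s 0.24 r 45.1 z 146.22 F [-2.8 -1.1 -4.8]
0.1448 21.86 s 0.241 r 45.0 z 145.16 F [-5.1 -1.  -0.9]
0.1433 22.19 s 0.245 r 45.1 z 144.75 F [-7.5 -1.7  9.2]
```

It settled about 7 mm lower and is resting. I loosen briefly so it seats fully, then regrip, check the view, and test forward motion.

Run:
```python
from h import *
bot.set_gripper(.4); bot.wait(.3); rep("loose")
bot.move_linear(pt(.24,.1425),.05)
bot.set_gripper(0,35); print(bot.read_gripper_width()*85); bot.wait(.1); rep("regrip")
z0=.1425
for s in np.arange(.1,-1.31,-.2):
    bot.move_linear(pt(s,z0+.00127*(s-.24)),.06); rep(round(s,2))
im=bot.camera("side")[140:240,180:300];cv2.imwrite("pics/mid.png",cv2.resize(im[:,:,::-1],None,fx=5,fy=5,interpolation=cv2.INTER_CUBIC))
```

```text
loose 22.79 s 0.241 r 44.8 z 143.29 F [-0.7  0.8 -0.2]
18.6036161017478
regrip 23.41 s 0.239 r 46.4 z 142.4 F [-4.4 -2.7  4.6]
0.1 23.67 s 0.104 r 46.2 z 142.34 F [-3.7 -1.9  5.3]
-0.1 23.97 s -0.098 r 45.8 z 142.1 F [-5.2 -1.8  4.8]
-0.3 24.27 s -0.307 r 45.4 z 141.73 F [-4.   0.2  4. ]
-0.5 24.57 s -0.503 r 45.1 z 141.49 F [-3.4  0.8  3.8]
-0.7 24.87 s -0.709 r 44.7 z 141.24 F [-2.3  0.1  1.4]
-0.9 25.17 s -0.923 r 44.5 z 140.99 F [ 1.8  0.3 -1.7]
-1.1 25.47 s -1.116 r 44.6 z 140.66 F [ 1.5 -0.8 -2.1]
-1.3 25.77 s -1.311 r 44.6 z 140.35 F [ 1.6 -2.7 -3.2]
```

View pics/mid.png

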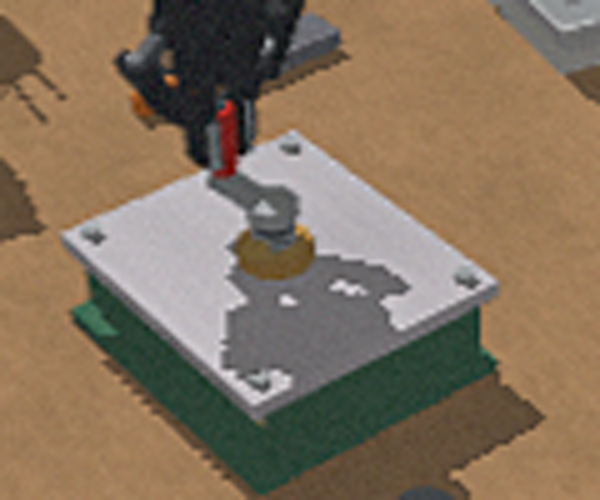

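The screw is visibly lower, with the head close to the boss at about (272,200), and it turns freely. I continue forward to about -6.3 rad.

Run:
```python
from h import *
z0=.1425
for i,s in enumerate(np.linspace(-1.5,-6.3,25)):
    bot.move_linear(pt(s,z0+.00127*(s-.24)),.06)
    if i%3==0: rep(round(s,2))
    if np.abs(bot.read_ft_force()).max()>20: rep("force");break
bot.wait(.5);rep("end");print(bot.read_gripper_width()*85,bot.read_finger_force())
im=bot.camera("side")[140:240,180:300];cv2.imwrite("pics/end.png",cv2.resize(im[:,:,::-1],None,fx=5,fy=5,interpolation=cv2.INTER_CUBIC))
```

```text
-1.5 26.12 s -1.507 r 44.7 z 140.05 F [ 1.3 -4.1 -4.5]
-2.1 27.02 s -2.104 r 44.5 z 139.07 F [-2.1 -5.5 -4.6]
-2.7 27.92 s -2.712 r 44.6 z 138.35 F [-3.1 -3.  -3.8]
-3.3 28.82 s 2.979 r 45.0 z 137.95 F [-4.   0.4 -5.2]
-3.9 29.72 s 2.378 r 45.5 z 137.5 F [-1.2  0.9 -4.5]
-4.5 30.62 s 1.781 r 45.6 z 136.91 F [ 2.3 -2.7 -0.7]
-5.1 31.52 s 1.185 r 45.7 z 136.18 F [-0.5 -5.2  4.1]
-5.7 32.42 s 0.568 r 46.3 z 135.09 F [-3.2 -5.   6.8]
-6.3 33.32 s -0.031 r 46.2 z 134.01 F [-4.9 -1.8  5.9]
end 33.82 s -0.029 r 46.2 z 134.02 F [-3.4 -2.   5.9]
19.093283536543115 35.55470160674304
```

View pics/end.png

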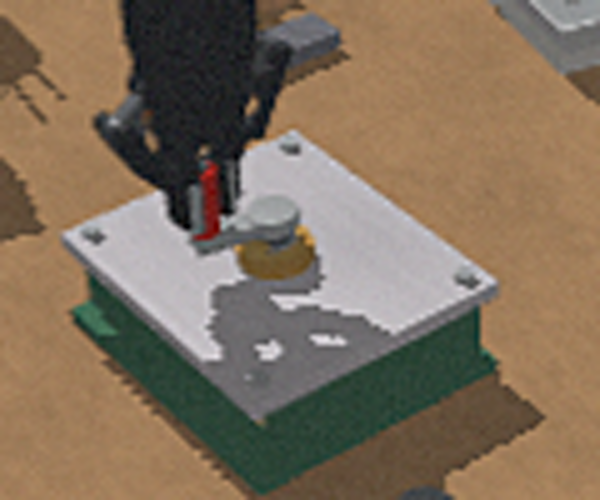

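The red sleeve is still gripped at (208,200), and the head sits right on the boss at (272,215). The screw is one turn down and steady.

```bash
python3 -c "
from cell import bot
print(bot.close_job())"
```

```text
the job is handed in; nothing more can be done
None
```

I handed the job in at about 34 s: both offcuts are in the bin, the screw dropped onto its thread and was turned forward to about -6.3 rad (one full turn on the thread; 1.04 turns from where it settled at +0.24), and the red handle is still gripped and held still.

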